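# Prop the spice cabinet's door ajar with its stay

## Task

Air the little spice cabinet: take the steel stay bar that lies on its roof by the knob, lift it over the upright peg on the roof, push the sprung glass door open with it, and feel for the peg with the middle one of its three holes until the bar drops over it and lies fully down. Then let go, so that the peg alone holds the door ajar. Do not lean hard on the bar while it rests on the peg, and leave the pepper mill, the mug and the kitchen timer beside the cabinet where they stand.

Things in the scene. Friction and masses are not known exactly. Their poses are not given: they have to be found in the camera images.
- cabinet: low spice cabinet of pale wood, 170 x 280 x 140 mm (its x, y, z), fixed, at another place and yaw each time; origin at the centre of its underside, front faces its -x (towards the robot), z up. Where 'cabinet' coordinates are given below they are in this frame, in mm. The flat roof is at z 140.
- door (a joint): opening of the glazed front door, rad: 0 shut, grows as its right (-y) edge swings out to -x, stop 1.2. Hinge axis upright at cabinet (-93, 120), free edge 261 mm from it. A spring shuts it: 0.3 N m plus 0.5 N m per rad (2 to 3.5 N at the stay's pivot). Middle hole on the peg: 0.47 with the peg in mid-slot, 0.35 to 0.61 over its range; first hole under 0.32, third over 0.64.
- swivel (a joint): swing of the stay on the door about its upright pivot, rad: at 0 the bar stands square to the door, pointing to cabinet +x when the door is shut; positive is anticlockwise from above (knob towards cabinet +y). The bar's heading in the cabinet frame is swivel minus door. Very little friction. At the start the bar lies on the -y side of the peg, at -0.62 to -0.35.
- lift (a joint): upward tilt of the stay about a level axis through its pivot, rad: 0 = fully down (level, its stop; underside 4 mm above the roof), positive raises the knob, at most 0.7. It falls back by its own weight. With the metal beside the middle hole resting on the peg's top it reads about 0.085.
- stay_pivot (a point): the stay's pivot on the door's top edge, 150 mm from the hinge axis, at bar mid-thickness, z 146.5 (with the door shut at cabinet (-93, -30)). The stay swivels and tilts about this point.
- stay_bar: flat steel bar of the stay, 26 mm wide, 5 mm thick, 0.15 kg, with three round 10.5 mm holes and a knob at its end; origin at the pivot at mid-thickness, x along the bar towards the knob, z up through its thickness. Hole centres at x = 78, 118 and 158 mm, knob at x = 186 mm.
- stay_knob (a point): point on the axis of the stay's dark upright round knob, 25 mm above the bar's mid-thickness (171.5 mm above the worktop when the bar is down), 186 mm from the pivot. The knob is 18 mm in diameter from 7 to 36 mm above mid-thickness, with a slightly wider head up to 45 mm. Take it between the fingers from above; it may turn and tilt a little in the grip.
- hole_1 (a point): centre of the hole nearest the door, on the bar's underside, 78 mm from the pivot
- hole_2 (a point): centre of the middle hole, the one to use, on the bar's underside, 118 mm from the pivot
- hole_3 (a point): centre of the hole nearest the knob, on the bar's underside, 158 mm from the pivot
- slot_middle (a point): middle of the slot in the roof's steel plate, cabinet (-43, -15, 142); the slot runs along the cabinet's x. The steel peg (8 mm thick, straight to z 152, blunt above, top z 154) is clamped fast in it, on the slot's centre line but anywhere from 17 mm before (-x) to 17 mm behind (+x) this point: its place is not measured and must be felt or seen. Raise the bar's underside above z 154 to cross it.
- pepper_mill: turned wooden pepper mill, 58 mm diameter, 160 mm tall, loose, standing left of the cabinet; origin at the centre of its foot
- mug: cream mug, 93 mm diameter, 132 mm over the handle, 102 mm tall, loose, standing right of the cabinet; origin under it at the worktop
- timer: round white and black kitchen timer, 62 mm diameter, 54 mm tall, loose, standing left of the pepper mill; origin at the centre of its foot

How it is judged:
By the outcome, as a careful person would: the job done as asked, in the order asked, and still so for the second after the job is handed in, with the robot touching nothing.
It also fails if it takes over 54 s, if anything falls off the work surface, if the arm or the gripper's body presses on something with over 40 N, if the wrist force passes 120 N, or if a joint passes its speed limit or range.

## Robot

A 6-joint arm with a two-finger parallel gripper is mounted at the origin on a cart in front of the work surface, level with it; the furniture and walls round the work are solid. World frame = base frame: x ahead of the robot, y to its left, z up, the work surface at z = 0. Lengths are in mm, angles in rad, forces in N, time in s.
With the tool pointing down it reaches from about 250 to 800 mm from the base axis. Payload 3.9 kg.
Tool frame: the origin (TCP) lies at the very end of the fingers, on their centre line; the grasp point (between the pads) lies 19 mm behind it; z points along the fingers, y is the line along which they close (so a half turn about z gives the same grasp; the last joint's range is limited). The gripper opens to 85 mm and grips with 20 to 120 N. Pads are 22 mm wide; open, the fingers measure 114 mm over their backs; the gripper's body (76 mm by 85 mm) begins 54 mm behind the grasp point. The pads swing forward as they close: fully open they stand 13 mm farther back than shut.
Start: joints at [-1.338, 0.26, -0.138, 1.173, 0, 1.571], TCP at [121.115, -510.829, 231.304] pointing down, gripper open.
Joint ranges: [-2.78, 2.78], [-0.83, 1.72], [-1.28, 1.37], [-1.9, 2.12], [-1.57, 1.48], [-3.14, 3.14]. Speed limits (rad/s): [2.57, 2.57, 3.14, 3.14, 3.14, 3.14].

## Interface

Orientations are given as a rotation vector (axis times angle).
In Python, from cell import robot, cams, job_done, finder gives the robot as it stands.
- The arm moves only by the shell command python3 -m handwheel 'ROWS'. ROWS is JSON, a list that holds one entry, the list of rows, each a list of 7 numbers: the opening in per cent of the stroke, from 0 (shut) to 100 (fully open), then the shift along the world's x, y, z in cm, then the turn, a rotation vector about the world's x, y, z in degrees. A call has 1 to 5 rows; each row shifts and turns the commanded pose from where the row before left it; what a row does not reach is not made up. A row lasts 1/10 s, in which the tool goes at most 50 mm and 8.59 degrees, less where a joint would pass 70% of its speed; a pose out of reach is approached as far as the arm can. A call with a gripper value outside its range is refused whole. The fingers move at their own pace and stop on an object; the grip force is fixed at half the most. Time passes only in rows, so rows that do not move let the fingers close. It gives the time, the measured TCP pose, the force and the opening at its end, in the units of the state.
- robot.read_state(): the state, without advancing time (a new reading comes with each control period).
- cams.snapshot(name): name is "scene" or "top"; returns a dict with "pixels" (400x640x3 uint8, red, green, blue), "fovy" (degrees; the focal length in pixels is half the picture's height over the tangent of half this angle, whatever the lens; pixels are square), "cx", "cy" (the principal point, pixels), "T" (4x4, takes a point from camera to world coordinates). Camera axes: x right, y up, looking along -z (the intrinsics and any distortion apply to the point x, -y, -z); pixel columns grow to the right and rows downward; lengths in mm; the calibration is good to about 2 mm. A picture is of the moment at which its call begins. There is no depth.
- job_done(): hands the job in, once; it reports no verdict.
Trained networks look in a picture, given as the dict that the camera call returned (one of the last four; its "shot" number tells which), for a name from the list of things; names that differ only in an ending like _2 or _b are one class to them, and where a whole thing is asked for, a point or a joint stands for the part that bears it (a point fixed in the world has none). Each returns a list of dicts, best first, with "score" (0 to 1); they miss things now and then, are a little off and sometimes report something else, mostly with a low value. They report only what shows in the picture. A call takes as long as a camera call.
- finder.recognise(label, picture): "box" ([centre column, centre row, width, height] in pixels, round what is visible of it).
- finder.regions_of(label, picture): "region" (400x640 bool, what is visible of it) and "box" ([centre column, centre row, width, height] in pixels, round what is visible of it).
- finder.spot_point(label, picture): "location" ([column, row] in pixels: a listed point, or the origin of a listed thing).
The state is a dict: "t": time; "joint_positions": joint angles; "joint_vel": joint speeds; "joint_efforts": joint torques, N m; "tool_pos": TCP position; "ee_rot": TCP orientation; "ft_force": force on the tool from outside, world axes, zero at the start; "wrist_torque": the same for the moment, N m; "width": opening from 0.0 (shut) to 1.0 (fully open).
Only numpy, scipy, OpenCV 4.12 (cv2) and the standard library are available. Lean on these libraries where they do the work, as an engineer would, in place of code of your own. Each camera call takes 0.05 s, during which the arm holds its last target. There are 200 camera calls.

## Working session

There is one attempt and no reset: what is moved stays moved. The work goes in short steps, Python scripts to look and compute and a shell command to move; the robot and the scene stay as the last step left them, time stands still between calls to the robot, and variables do not carry over. Pictures are saved under pics/ and viewed, on a budget of 10 in all, crops included, one or two more only if the job needs it, and the job is handed in when it is done.

```bash
ls; mkdir -p pics; cat > h.py <<'E'
import numpy as np, cv2
from cell import robot, cams, job_done, finder
def ray(p,uv):
    f=200/np.tan(np.radians(p["fovy"])/2); T=np.array(p["T"])
    d=np.array([(uv[0]-p["cx"])/f,-(uv[1]-p["cy"])/f,-1.])
    return T[:3,3],T[:3,:3]@d
def atz(p,uv,z):
    o,d=ray(p,uv); return o+d*(z-o[2])/d[2]
def proj(p,X):
    f=200/np.tan(np.radians(p["fovy"])/2); T=np.array(p["T"])
    c=T[:3,:3].T@(np.array(X,float)-T[:3,3]); return np.array([p["cx"]+f*c[0]/-c[2],p["cy"]-f*c[1]/-c[2]])
def tri(ps,uvs):
    A=np.zeros((3,3));b=np.zeros(3)
    for p,uv in zip(ps,uvs):
        o,d=ray(p,uv);d=d/np.linalg.norm(d);M=np.eye(3)-np.outer(d,d);A+=M;b+=M@o
    return np.linalg.solve(A,b)
def save(p,n,box=None,s=1):
    im=cv2.cvtColor(p["pixels"],cv2.COLOR_RGB2BGR)
    if box: im=im[box[1]:box[3],box[0]:box[2]]
    cv2.imwrite(f"pics/{n}.png",cv2.resize(im,None,fx=s,fy=s,interpolation=cv2.INTER_CUBIC))
E
cat > a.py <<'E'
from h import *
np.set_printoptions(precision=1,suppress=True)
S=cams.snapshot("scene");T=cams.snapshot("top")
print({k:v for k,v in S.items() if k!="pixels"},{k:v for k,v in T.items() if k!="pixels"})
save(S,"s0");save(T,"t0")
Z=dict(stay_pivot=146.5,stay_knob=171.5,hole_1=144,hole_2=144,hole_3=144,slot_middle=142,cabinet=0,pepper_mill=0,mug=0,timer=0)
for l,z in Z.items():
    r=[finder.spot_point(l,p) for p in (S,T)]
    for n,p,q in zip("ST",(S,T),r):
        for e in q[:3]: print(l,n,round(e["score"],2),np.array(e["location"]),atz(p,e["location"],z))
    if r[0] and r[1]: print("   tri",tri((S,T),[q[0]["location"] for q in r]))
st=robot.read_state();print(st["ft_force"],st["tool_pos"],st["ee_rot"])
E
python3 a.py
```

```text
pics
{'fovy': 45.861676001509046, 'cx': 322.9023857533439, 'cy': 202.03499217412931, 'T': array([[  -0.7,    0.6,   -0.4,  -36.5],
       [  -0.7,   -0.5,    0.5,  506.2],
       [   0. ,    0.6,    0.8, 1017.3],
       [   0. ,    0. ,    0. ,    1. ]]), 'shot': 1} {'fovy': 44.48156117335209, 'cx': 329.6294435608539, 'cy': 200.41952073861003, 'T': array([[  -0. ,    1. ,   -0.1,  271.9],
       [  -1. ,   -0. ,    0. ,  -19.4],
       [   0. ,    0.1,    1. , 1478.4],
       [   0. ,    0. ,    0. ,    1. ]]), 'shot': 2}
stay_pivot S 0.8 [379.9 187.2] [ 379.5 -139.3  146.5]
stay_pivot S 0.24 [361.  131.4] [ 543.8 -255.9  146.5]
stay_knob S 0.67 [359.3 131.2] [ 530.8 -231.4  171.5]
stay_knob S 0.35 [360.1 144.5] [ 496.3 -195.6  171.5]
stay_knob T 0.58 [401.  172.9] [ 543.4 -226.7  171.5]
stay_knob T 0.33 [432.1 209.5] [ 442.  -307.6  171.5]
   tri [ 538.3 -230.5  169.1]
hole_1 S 0.93 [370.9 169.1] [ 435.7 -171.4  144. ]
hole_1 S 0.74 [383.1 190.9] [ 367.6 -137.6  144. ]
hole_1 S 0.73 [358.5 143.6] [ 518.9 -218.   144. ]
hole_1 T 0.98 [392.4 185.5] [ 513.7 -206.   144. ]
hole_1 T 0.96
[... 827 characters left out ...]
28.7 -132.   142. ]
slot_middle T 0.89 [364.9 216.6] [ 427.7 -128.1  142. ]
   tri [ 426.6 -128.   147.1]
cabinet S 0.75 [346.9 212.1] [ 455.3 -115.2    0. ]
cabinet T 0.67 [357.1 209.2] [ 467.2 -116.3    0. ]
   tri [ 464.6 -119.5  -10.9]
pepper_mill S 0.95 [281.6 246.4] [498.6  85.8   0. ]
pepper_mill T 0.93 [295.8 196.7] [507.3  70.6   0. ]
pepper_mill T 0.34 [367.6 237.7] [ 380.  -146.6    0. ]
   tri [512.9  73.1 -29.2]
mug S 0.73 [398.7 167.4] [ 460.  -346.8   -0. ]
mug T 0.66 [430.9 210.1] [ 462.5 -341.7    0. ]
mug T 0.25 [369.5 236.7] [ 383.  -152.4    0. ]
   tri [ 459.9 -341.9    4.4]
timer T 0.86 [255.5 207.2] [475.9 193.3   0. ]
[0.  1.1 0.3] [ 121.1 -510.8  231.3] [3.1 0.4 0. ]
```

```bash
python3 - <<'E'
import cv2
for n,b in (("s0",(230,80,450,280)),("t0",(240,130,480,290))):
    im=cv2.imread(f"pics/{n}.png")[b[1]:b[3],b[0]:b[2]]
    cv2.imwrite(f"pics/{n}c.png",cv2.resize(im,None,fx=3.3,fy=3.3 if n=="t0" else 3,interpolation=cv2.INTER_CUBIC))
E
```

```text
(no output)
```

View pics/s0c.png

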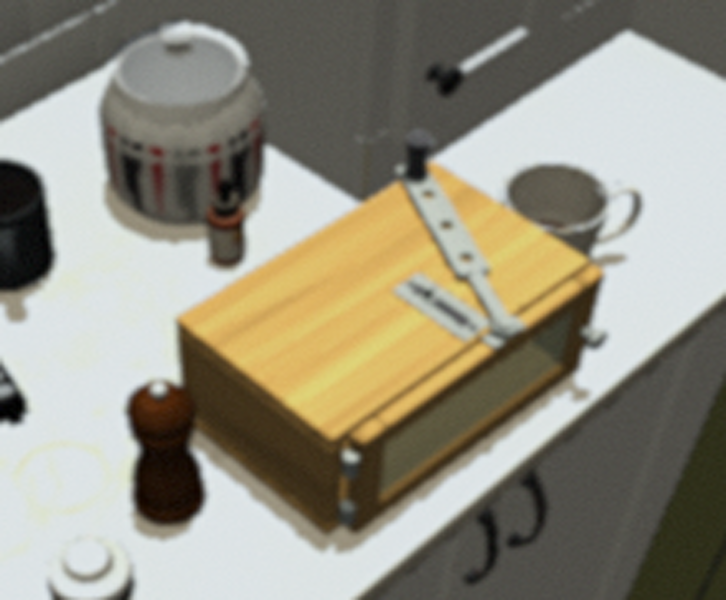

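View pics/t0c.png

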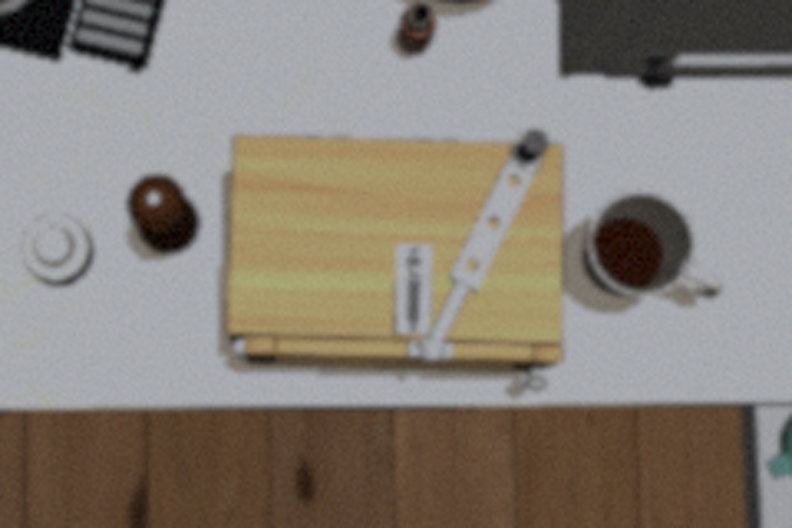

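```bash
cat > fit.py <<'E'
from h import *
from scipy.optimize import least_squares
np.set_printoptions(precision=2,suppress=True)
S=cams.snapshot("scene");T=cams.snapshot("top")
s=lambda x,y:(230+x/3.3,80+y/3); t=lambda x,y:(240+x/3.3,130+y/3.3)
def c2w(q,X): 
    c,n=np.cos(q[2]),np.sin(q[2]);return np.array([q[0]+c*X[0]-n*X[1],q[1]+n*X[0]+c*X[1],X[2]])
def bar(q,r,z): return c2w(q,[-93+r*np.cos(q[3]),-30+r*np.sin(q[3]),z])
obs=[(T,t(233,136),[85,140,140]),(T,t(563,143),[85,-140,140]),(T,t(230,335),[-85,140,140]),(T,t(560,343),[-85,-140,140]),
(S,s(180,320),[85,140,140]),(S,s(333,438),[-85,140,140]),(S,s(587,258),[-85,-140,140]),
(T,(364.9,216.6),[-43,-15,142]),(S,(362.6,179.3),[-43,-15,142]),
(T,t(432,350),(0,146)),(S,s(510,328),(0,146)),
(T,t(515,181),(158,149)),(T,t(494,221),(118,149)),(T,t(473,265),(78,149)),
(S,s(429,193),(158,149)),(S,s(447,224),(118,149)),(S,s(467,257),(78,149)),(T,(401,172.9),(186,171.5)),(S,(359.3,131.2),(186,171.5))]
def res(q):
    o=[]
    for p,uv,X in obs:
        W=c2w(q,X) if len(X)==3 else bar(q,*X)
        o.append(proj(p,W)+(q[4:6] if p is T else q[6:8])-np.array(uv))
    return np.concatenate(o+[q[4:8]*.5])
r=least_squares(res,[470,-115,0,-.5,0,0,0,0],loss="soft_l1");q=r.x
print(q);print(res(q)[:-4].reshape(-1,2))
print("knob",bar(q,186,171.5),"pivot",bar(q,0,146.5),"slot",c2w(q,[-43,-15,142]))
np.save("q.npy",q)
for n,p in (("S",S),("T",T)):
    d=q[4:6] if n=="T" else q[6:8]
    print(n,"slot dx -17,0,17 peg top:",[proj(p,c2w(q,[-43+k,-15,154]))+d for k in(-17,0,17)])
a=cv2.resize(S["pixels"][160:200,340:390],(800,640)[:2],interpolation=cv2.INTER_CUBIC)[:,:,::-1]
b=cv2.resize(T["pixels"][200:236,350:390],(667,600),interpolation=cv2.INTER_CUBIC)[:,:,::-1]
a=cv2.resize(a,(400,320));b=cv2.resize(b,(356,320));cv2.imwrite("pics/slot.png",np.hstack([a,b]))
E
python3 fit.py
```

```text
[ 468.09 -116.84   -0.03   -0.45   -0.44   -0.23    0.65    1.01]
[[-0.33 -0.46]
 [-0.14 -0.32]
 [-1.1   0.01]
 [ 0.99 -0.17]
 [-1.76 -0.86]
 [ 0.42  0.65]
 [ 1.47  0.02]
 [ 0.45  0.86]
 [ 1.48  2.21]
 [-0.13 -0.42]
 [-1.12 -0.84]
 [-0.14 -0.29]
 [-0.04  0.34]
 [ 0.01 -0.13]
 [ 0.1  -0.01]
 [ 0.24  0.01]
 [ 0.01 -0.23]
 [ 0.53  1.15]
 [-2.39 -0.19]]
knob [ 539.54 -229.21  171.5 ] pivot [ 374.22 -143.98  146.5 ] slot [ 424.65 -130.52  142.  ]
S slot dx -17,0,17 peg top: [array([369.59, 182.05]), array([364.49, 178.26]), array([359.46, 174.52])]
T slot dx -17,0,17 peg top: [array([365.64, 223.17]), array([365.71, 216.96]), array([365.77, 210.77])]
```

View pics/slot.png

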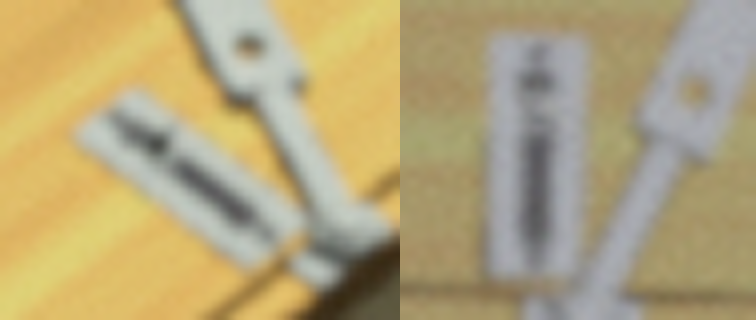

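```bash
cat >> h.py <<'E'
from scipy.spatial.transform import Rotation as R
def st():
    s=robot.read_state();M=R.from_rotvec(s["ee_rot"]).as_matrix()
    print("t",round(s["t"],2),"tcp",np.round(s["tool_pos"],1),"ty",np.round(M[:,1],3),"tz",np.round(M[:,2],3),"F",np.round(s["ft_force"],1),"M",np.round(s["wrist_torque"],2),"w",round(s["width"],3))
    return s,M
E
python3 - <<'E'
from h import *
q=np.load("q.npy");print(q[:4])
s,M=st();print(s["joint_positions"], np.degrees(np.arctan2(M[1,1],M[0,1])), "want",np.degrees(q[2]+q[3])+90)
S=cams.snapshot("scene")
for z in (0,): print(atz(S,(340.6,146.7),z),atz(S,(400,88),z))
for z in (150,200): print(atz(S,(364,106),z))
E
```

```text
[ 4.68089286e+02 -1.16837988e+02 -3.05405462e-02 -4.45428558e-01]
t 1.2 tcp [ 121.1 -510.8  231.3] ty [ 0.231 -0.973 -0.   ] tz [-0.  0. -1.] F [ 0.5 -0.3  0.7] M [0.   0.02 0.  ] w 0.999
[-1.33796064e+00  2.60015892e-01 -1.38098383e-01  1.17269714e+00
 -3.45518191e-05  1.57079950e+00] -76.65967967814001 want 62.72897915894481
[ 6.40009218e+02 -2.88179304e+02  1.13686838e-13] [ 6.92031310e+02 -6.44926294e+02  1.13686838e-13]
[ 605.24106834 -337.90771263  150.        ]
[ 568.24518463 -289.24526489  200.        ]
```

```bash
r='[[100,2.46,1.66,0,0,0,8.2],[100,2.46,1.66,0,0,0,8.2],[100,2.46,1.66,0,0,0,8.2],[100,2.46,1.66,0,0,0,8.2],[100,2.46,1.66,0,0,0,8.2]]' ; python3 -m handwheel '[[[100,2.46,1.66,0,0,0,8.2],[100,2.46,1.66,0,0,0,8.2],[100,2.46,1.66,0,0,0,8.2],[100,2.46,1.66,0,0,0,8.2],[100,2.46,1.66,0,0,0,8.2]]]'
python3 -m handwheel '[[[100,2.46,1.66,0,0,0,8.2],[100,2.46,1.66,0,0,0,8.2],[100,2.46,1.66,0,0,0,8.2],[100,2.46,1.66,0,0,0,8.2],[100,2.46,1.66,0,0,0,8.2]]]'
python3 -m handwheel '[[[100,2.46,1.66,0,0,0,8.2],[100,2.46,1.66,0,0,0,8.2],[100,2.46,1.66,0,0,0,8.2],[100,2.46,1.66,0,0,0,8.2],[100,2.46,1.66,0,0,0,8.2]]]'
python3 -m handwheel '[[[100,2.46,1.66,0,0,0,8.2],[100,2.46,1.66,0,0,0,8.2],[100,0,0,0,0,0,0]]]'
python3 - <<'E'
from h import *
s,M=st();print(s["joint_positions"])
S=cams.snapshot("scene");T=cams.snapshot("top")
np.set_printoptions(precision=1,suppress=True)
q=np.load("q.npy")
print("tcp px",proj(S,s["tool_pos"])+q[6:8],proj(T,s["tool_pos"])+q[4:6])
a=S["pixels"][70:200,280:430];b=T["pixels"][130:260,330:480]
cv2.imwrite("pics/p1.png",cv2.resize(np.hstack([a,b])[:,:,::-1],(800,347),interpolation=cv2.INTER_CUBIC))
E
```

```text
t: 1.75
tool_pos: [245.0, -427.1, 231.4]
ee_rot: [2.791, 1.442, 0.0]
ft_force: [-0.6, 0.3, -0.0]
width: 0.997
t: 2.25
tool_pos: [368.1, -344.1, 231.4]
ee_rot: [2.108, 2.328, -0.0]
ft_force: [0.1, -1.2, -0.5]
width: 0.999
t: 2.75
tool_pos: [491.1, -261.0, 231.3]
ee_rot: [1.159, 2.92, -0.0]
ft_force: [0.4, -1.0, 0.6]
width: 1.002
t: 3.05
tool_pos: [542.3, -226.8, 230.9]
ee_rot: [0.732, 3.054, 0.001]
ft_force: [-0.0, 1.5, -0.4]
width: 1.0
t 3.05 tcp [ 542.3 -226.8  230.9] ty [0.453 0.891 0.001] tz [ 0.002  0.001 -1.   ] F [-0.   1.5 -0.4] M [-0.03  0.05  0.05] w 1.0
[-3.96714598e-01  3.67770912e-01  1.80406504e-02  1.21979680e+00
  1.13600673e-03  7.37358348e-02]
tcp px [357.1 113.4] [404.1 168.4]
```

View pics/p1.png

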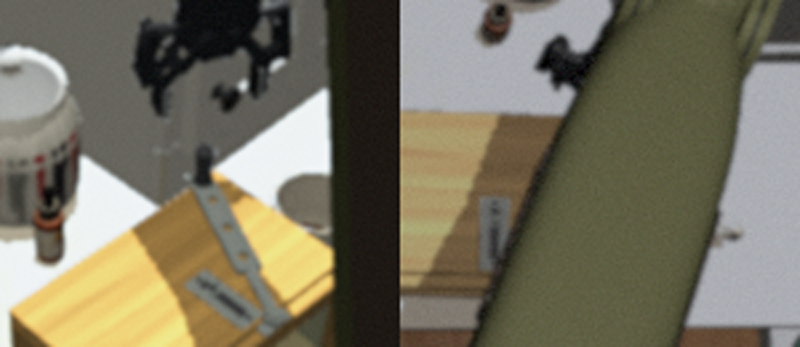

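```bash
python3 -m handwheel '[[[100,0,0,-1.5,0,0,0],[100,0,0,-1.5,0,0,0],[100,0,0,0,0,0,0]]]'
python3 - <<'E'
from h import *
s,M=st()
S=cams.snapshot("scene")
np.set_printoptions(precision=1,suppress=True)
q=np.load("q.npy")
p=s["tool_pos"]
for z in (p[2],180,171.5,160):print(z,proj(S,[p[0],p[1],z]),"fit knob",proj(S,[539.5,-229.2,z]), q[6:8])
for r in finder.regions_of("stay_knob",S)[:2]: print(r["score"],r["box"])
for r in finder.spot_point("stay_knob",S)[:2]: print(r["score"],r["location"])
E
```

```text
t: 3.45
tool_pos: [536.9, -228.7, 199.4]
ee_rot: [-0.743, -3.048, -0.001]
ft_force: [-0.4, -0.0, -0.5]
width: 1.0
t 3.45 tcp [ 536.9 -228.7  199.4] ty [ 0.46   0.888 -0.001] tz [-0.004  0.001 -1.   ] F [-0.4 -0.  -0.5] M [0.05 0.05 0.02] w 1.0
199.42018341222854 [357.7 122.5] fit knob [357.  121.9] [0.7 1. ]
180 [357.1 128.1] fit knob [356.5 127.6] [0.7 1. ]
171.5 [356.9 130.6] fit knob [356.3 130. ] [0.7 1. ]
160 [356.6 133.8] fit knob [356.  133.3] [0.7 1. ]
0.9 [369.2, 158.8, 34.9, 72.7]
0.78 [359.0, 128.3]
0.34 [277.4, 247.7]
```

```bash
python3 -m handwheel '[[[100,0,0,-1.5,0,0,0],[100,0,0,-1.5,0,0,0],[100,0,0,-1.3,0,0,0],[100,0,0,0,0,0,0],[60,0,0,0,0,0,0]]]'
python3 -m handwheel '[[[10,0,0,0,0,0,0],[0,0,0,0,0,0,0],[0,0,0,0,0,0,0],[0,0,0,0,0,0,0],[0,0,0,0,0,0,0]]]'
python3 -m handwheel '[[[0,0,0,0,0,0,0],[0,0,0,0,0,0,0]]]'
python3 - <<'E'
from h import *
st()
S=cams.snapshot("scene");save(S,"g1",(280,70,420,200),4)
E
```

```text
t: 4.1
tool_pos: [539.5, -229.0, 159.2]
ee_rot: [0.741, 3.052, -0.0]
ft_force: [-0.2, -0.4, 0.2]
width: 0.862
t: 4.6
tool_pos: [539.7, -228.8, 158.6]
ee_rot: [0.74, 3.052, -0.0]
ft_force: [1.5, -0.0, 0.9]
width: 0.208
t: 4.8
tool_pos: [539.7, -228.8, 158.5]
ee_rot: [0.74, 3.052, -0.0]
ft_force: [1.2, -0.5, 0.6]
width: 0.209
t 4.8 tcp [ 539.7 -228.8  158.5] ty [0.458 0.889 0.   ] tz [ 0.001 -0.    -1.   ] F [ 1.2 -0.5  0.6] M [-0.05 -0.16 -0.01] w 0.209
```

View pics/g1.png

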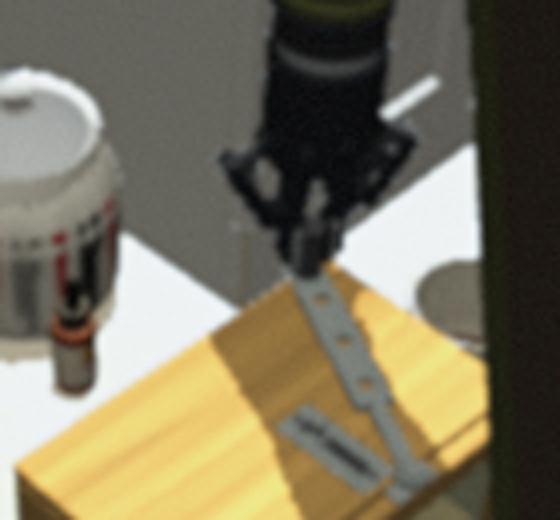

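```bash
cat > plan.py <<'E'
from h import *
from scipy.optimize import brentq
np.set_printoptions(precision=2,suppress=True)
q=np.load("q.npy"); yaw=q[2]; H0=q[3]; TCP0=np.array([539.7,-228.8,158.5])
R0=R.from_matrix([[1,0,0],[0,1,0],[0,0,1]])
def c2w(X): return np.array([q[0],q[1],0])+R.from_euler('z',yaw).apply(X)
def piv(d): return np.array([-93-150*np.sin(d),120-150*np.cos(d),146.5])
def BR(h,l): return R.from_euler('z',h)*R.from_euler('y',-l)
# tcp in bar frame, from the grip pose
tb=BR(H0,0).inv().apply(R.from_euler('z',-yaw).apply(TCP0-np.array([q[0],q[1],0]))-piv(0))
def pose(d,h,l): # world TCP, rotation (relative to grip pose)
    rel=R.from_euler('z',yaw)*BR(h,l)*BR(H0,0).inv()*R.from_euler('z',-yaw)
    return c2w(piv(d)+BR(h,l).apply(tb)),rel
def on_peg(k,dy=0):
    P=np.array([-43+k,-15+dy]);d=brentq(lambda d:np.linalg.norm(P-piv(d)[:2])-118,0.1,1)
    v=P-piv(d)[:2];return d,np.arctan2(v[1],v[0])
def steps(W,n):
    p,r=pose(*W[0])
    for w,m in zip(W[1:],n):
        p2,r2=pose(*w);print(np.round(w,3),"tcp",p2,"| x%d rows: cm"%m,(p2-p)/10/m,"deg",np.degrees((r2*r.inv()).as_rotvec())/m);p,r=p2,r2
E
python3 - <<'E'
from plan import *
print("tb",tb)
for k in (-17,0,5,12,17):print(k,on_peg(k))
d,h=on_peg(12)
steps([(0,H0,0),(0,H0,.27),(0,-.1,.27),(.1,.0,.27),(d,h,.25),(d,h,.11)],[5,5,5,8,5])
E
```

```text
tb [185.95   0.44  12.  ]
-17 (0.5982631409094675, np.float64(-0.09380478838373177))
0 (0.4704483133518342, np.float64(-0.010976707327048675))
5 (0.43340549418615704, np.float64(0.009585948310283842))
12 (0.38206628218660293, np.float64(0.03546874220561663))
17 (0.34579088575478256, np.float64(0.05189746696444551))
[ 0.   -0.45  0.27] tcp [ 530.87 -224.25  207.66] | x5 rows: cm [-0.18  0.09  0.98] deg [-1.42 -2.75 -0.  ]
[ 0.   -0.1   0.27] tcp [ 548.79 -166.46  207.66] | x5 rows: cm [0.36 1.16 0.  ] deg [-0.    0.    3.96]
[0.1  0.   0.27] tcp [ 535.22 -147.72  207.66] | x5 rows: cm [-0.27  0.37 -0.  ] deg [ 0.   -0.    1.15]
[0.38 0.04 0.25] tcp [ 495.85 -130.16  204.13] | x8 rows: cm [-0.49  0.22 -0.04] deg [0.   0.14 0.25]
[0.38 0.04 0.11] tcp [ 502.15 -130.13  178.84] | x5 rows: cm [ 0.13  0.   -0.51] deg [-0.01  1.6   0.  ]
```

```bash
python3 -m handwheel '[[[0,-0.08,0.04,1.0,-1.42,-2.75,0],[0,-0.13,0.06,1.0,-1.42,-2.75,0],[0,-0.17,0.09,0.98,-1.42,-2.75,0],[0,-0.22,0.12,0.98,-1.42,-2.75,0],[0,-0.28,0.14,0.96,-1.42,-2.75,0]]]'
python3 -m handwheel '[[[0,0,0,0,0,0,0]]]'
python3 - <<'E'
from h import *
st()
E
python3 -m handwheel '[[[0,0.39,0.94,0,0,0,3.3],[0,0.39,0.94,0,0,0,3.3],[0,0.38,0.94,0,0,0,3.3],[0,0.22,0.98,0,0,0,3.3],[0,0.22,0.98,0,0,0,3.3]]]'
python3 -m handwheel '[[[0,0.21,0.98,0,0,0,3.3],[0,0,0,0,0,0,0]]]'
python3 - <<'E'
from h import *
st()
S=cams.snapshot("scene");save(S,"g2",(290,70,430,220),4)
E
```

```text
t: 5.35
tool_pos: [530.7, -224.2, 208.0]
ee_rot: [0.678, 2.794, -0.093]
ft_force: [2.3, -0.7, -0.9]
width: 0.204
t: 5.45
tool_pos: [529.8, -223.7, 208.8]
ee_rot: [0.677, 2.794, -0.093]
ft_force: [1.1, -0.8, -0.6]
width: 0.206
t 5.45 tcp [ 529.8 -223.7  208.8] ty [ 0.458  0.889 -0.   ] tz [ 0.239 -0.123 -0.963] F [ 1.1 -0.8 -0.6] M [-0.07 -0.12  0.09] w 0.206
t: 5.95
tool_pos: [547.6, -176.2, 207.3]
ee_rot: [0.266, 2.86, -0.036]
ft_force: [2.7, -0.1, -0.5]
width: 0.205
t: 6.15
tool_pos: [549.5, -166.2, 207.2]
ee_rot: [0.186, 2.867, -0.025]
ft_force: [1.8, -0.9, 0.6]
width: 0.207
t 6.15 tcp [ 549.5 -166.2  207.2] ty [0.129 0.992 0.   ] tz [ 0.264 -0.034 -0.964] F [ 1.8 -0.9  0.6] M [-0.03 -0.14 -0.  ] w 0.207
```

View pics/g2.png

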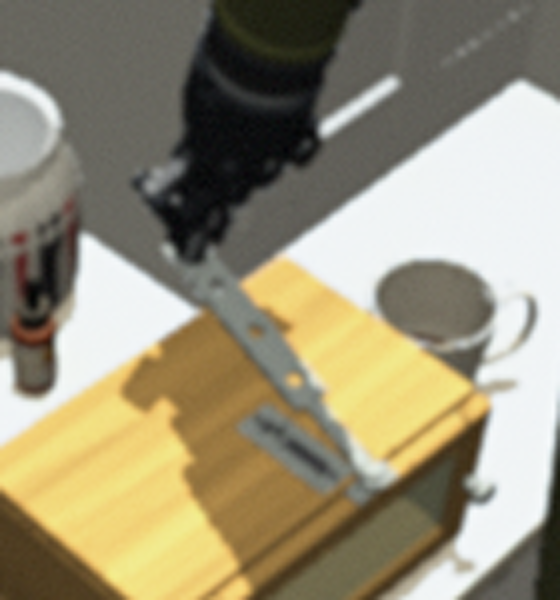

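```bash
python3 -m handwheel '[[[0,-0.27,0.38,0,0,0,1.15],[0,-0.27,0.38,0,0,0,1.15],[0,-0.27,0.37,0,0,0,1.15],[0,-0.27,0.37,0,0,0,1.15],[0,-0.27,0.37,0,0,0,1.15]]]'
python3 -m handwheel '[[[0,-0.48,0.23,-0.04,0,0.14,0.25],[0,-0.48,0.23,-0.04,0,0.14,0.25],[0,-0.49,0.22,-0.04,0,0.14,0.25],[0,-0.49,0.22,-0.04,0,0.14,0.25],[0,-0.49,0.22,-0.04,0,0.14,0.25]]]'
python3 -m handwheel '[[[0,-0.5,0.22,-0.04,0,0.14,0.25],[0,-0.5,0.22,-0.04,0,0.14,0.25],[0,-0.5,0.21,-0.04,0,0.14,0.25],[0,0,0,0,0,0,0]]]'
python3 -m handwheel '[[[0,0.18,0,-0.5,0,1.6,0],[0,0.16,0,-0.5,0,1.6,0],[0,0.13,0,-0.5,0,1.6,0],[0,0.09,0,-0.5,0,1.6,0],[0,0,0,0,0,0,0]]]'
python3 - <<'E'
from plan import *
s,M=st(); d,h=on_peg(12);print(pose(d,h,.13)[0])
S=cams.snapshot("scene");T=cams.snapshot("top")
for k in (-17,0,12,17):print(k,proj(S,c2w([-43+k,-15,154]))+q[6:8])
for l in (.13,.11):
  for x in (78,118,158): print(x,proj(S,c2w(piv(d)+BR(h,l).apply([x,0,2.5])))+q[6:8])
for n in ("hole_2","stay_pivot"):
  print([(e["score"],e["location"]) for e in finder.spot_point(n,S)])
a=S["pixels"][110:220,310:420];b=T["pixels"][170:280,310:420]
cv2.imwrite("pics/p2.png",cv2.resize(np.hstack([a,b])[:,:,::-1],(800,400),interpolation=cv2.INTER_CUBIC))
E
```

```text
t: 6.7
tool_pos: [534.9, -147.5, 207.7]
ee_rot: [0.041, 2.871, -0.006]
ft_force: [2.7, 0.3, 0.8]
width: 0.208
t: 7.2
tool_pos: [510.6, -136.5, 205.6]
ee_rot: [0.011, 2.883, -0.002]
ft_force: [2.8, -0.8, 1.2]
width: 0.204
t: 7.6
tool_pos: [494.9, -129.7, 204.1]
ee_rot: [-0.007, 2.892, 0.001]
ft_force: [3.9, 0.2, 1.0]
width: 0.209
t: 8.1
tool_pos: [502.3, -130.1, 183.1]
ee_rot: [-0.008, 3.005, 0.001]
ft_force: [4.0, 0.1, 0.5]
width: 0.209
t 8.1 tcp [ 502.3 -130.1  183.1] ty [-0.01  1.    0.  ] tz [ 0.14  0.   -0.99] F [4.  0.1 0.5] M [-0.09 -0.61  0.01] w 0.209
[ 501.47 -130.13  182.5 ]
-17 [369.59 182.05]
0 [364.49 178.26]
12 [360.93 175.62]
17 [359.46 174.52]
78 [373.82 183.06]
118 [361.67 173.08]
158 [349.78 163.31]
78 [373.69 183.43]
118 [361.49 173.65]
158 [349.57 164.1 ]
[(0.91, [362.9, 171.7]), (0.77, [373.1, 186.3]), (0.76, [351.7, 164.9])]
[(0.93, [393.0, 201.0])]
```

View pics/p2.png

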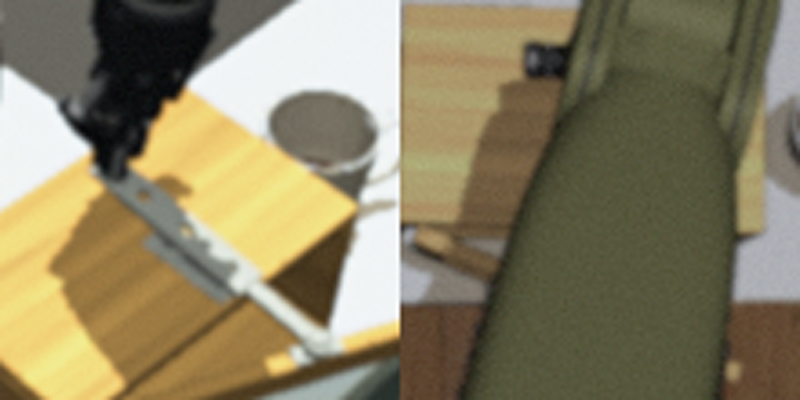

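```bash
python3 -m handwheel '[[[0,0.08,0,-0.38,0,1.15,0],[0,0.06,0,-0.38,0,1.15,0],[0,0,0,0,0,0,0]]]'
python3 -m handwheel '[[[0,0.02,0,-0.18,0,0.57,0],[0,0,0,0,0,0,0]]]'
python3 -m handwheel '[[[0,0.02,0,-0.18,0,0.57,0],[0,0,0,0,0,0,0]]]'
python3 - <<'E'
from plan import *
s,M=st(); d,h=on_peg(12)
for l in (.09,.08,.07,.06):print(l,pose(d,h,l)[0])
E
```

```text
t: 8.6
tool_pos: [503.1, -130.1, 176.1]
ee_rot: [-0.008, 3.044, 0.001]
ft_force: [3.6, 0.3, 0.1]
width: 0.208
t: 8.8
tool_pos: [503.1, -130.1, 174.8]
ee_rot: [-0.008, 3.053, 0.001]
ft_force: [3.1, -0.4, 1.2]
width: 0.206
t: 9.0
tool_pos: [503.4, -130.2, 173.7]
ee_rot: [-0.008, 3.063, 0.0]
ft_force: [2.3, 0.0, 5.0]
width: 0.205
t 9.0 tcp [ 503.4 -130.2  173.7] ty [-0.01  1.    0.  ] tz [ 0.08  0.   -1.  ] F [2.3 0.  5. ] M [ 0.01 -0.39 -0.09] w 0.205
0.09 [ 502.76 -130.12  175.16]
0.08 [ 503.04 -130.12  173.32]
0.07 [ 503.3  -130.12  171.48]
0.06 [ 503.54 -130.12  169.63]
```

```bash
python3 - <<'E'
from plan import *
p0=pose(*on_peg(12),.08)[0]
for k in (4,8,10,12,14,16):print(k,pose(*on_peg(k),.08)[0]-p0)
p0=pose(*on_peg(12),.08)[0]
for dy in (-2,2):print(dy,pose(*on_peg(12,dy),.08)[0]-p0, on_peg(12,dy))
E
for i in 1; do python3 -m handwheel '[[[0,0.1,0,0,0,0,0],[0,0,0,0,0,0,0]]]'; done
python3 -m handwheel '[[[0,0.1,0,0,0,0,0],[0,0,0,0,0,0,0]]]'
python3 -m handwheel '[[[0,0.1,0,0,0,0,0],[0,0,0,0,0,0,0]]]'
python3 -m handwheel '[[[0,0.1,0,0,0,0,0],[0,0,0,0,0,0,0]]]'
```

```text
4 [-8.   -1.74  0.  ]
8 [-3.99 -0.83  0.  ]
10 [-2.   -0.41  0.  ]
12 [0. 0. 0.]
14 [1.99 0.39 0.  ]
16 [3.98 0.76 0.  ]
-2 [-0.06 -3.14  0.  ] (0.3824571465997804, np.float64(0.01832784015871869))
2 [0.04 3.15 0.  ] (0.3814207578712188, np.float64(0.05274060405019574))
t: 9.2
tool_pos: [504.6, -130.2, 173.2]
ee_rot: [-0.008, 3.062, 0.001]
ft_force: [3.8, -0.9, -0.4]
width: 0.208
t: 9.4
tool_pos: [505.2, -130.2, 172.8]
ee_rot: [-0.008, 3.063, 0.001]
ft_force: [4.1, 0.1, -0.3]
width: 0.207
t: 9.6
tool_pos: [506.1, -130.1, 172.9]
ee_rot: [-0.008, 3.063, 0.001]
ft_force: [3.3, -0.1, 0.3]
width: 0.205
t: 9.8
tool_pos: [507.3, -130.2, 173.0]
ee_rot: [-0.008, 3.063, 0.001]
ft_force: [2.3, 0.3, 0.7]
width: 0.207
```

```bash
python3 -m handwheel '[[[0,-0.2,0,0,0,0,0],[0,0,0,0,0,0,0]]]'
python3 -m handwheel '[[[0,0.02,0,-0.12,0,0.4,0],[0,0,0,0,0,0,0]]]'
python3 -m handwheel '[[[0,0.02,0,-0.12,0,0.4,0],[0,0,0,0,0,0,0]]]'
```

```text
t: 10.0
tool_pos: [504.9, -130.1, 173.1]
ee_rot: [-0.007, 3.063, 0.001]
ft_force: [3.2, -0.1, 0.0]
width: 0.207
t: 10.2
tool_pos: [505.5, -130.1, 171.7]
ee_rot: [-0.008, 3.07, 0.001]
ft_force: [2.0, 0.1, 0.8]
width: 0.208
t: 10.4
tool_pos: [505.7, -130.1, 170.5]
ee_rot: [-0.008, 3.077, 0.001]
ft_force: [3.6, 0.7, -0.6]
width: 0.208
```

```bash
python3 -m handwheel '[[[0,0.02,0,-0.2,0,0.62,0],[0,0,0,0,0,0,0]]]'
python3 -m handwheel '[[[0,0.02,0,-0.2,0,0.62,0],[0,0,0,0,0,0,0]]]'
python3 -m handwheel '[[[0,0.02,0,-0.2,0,0.62,0],[0,0,0,0,0,0,0]]]'
```

```text
t: 10.6
tool_pos: [506.0, -130.1, 168.4]
ee_rot: [-0.008, 3.088, 0.001]
ft_force: [3.9, -0.8, 0.5]
width: 0.207
t: 10.8
tool_pos: [506.2, -130.1, 166.4]
ee_rot: [-0.008, 3.099, 0.001]
ft_force: [3.3, 0.1, -0.1]
width: 0.203
t: 11.0
tool_pos: [506.3, -130.1, 164.4]
ee_rot: [-0.008, 3.11, 0.001]
ft_force: [3.3, -0.0, 0.0]
width: 0.208
```

```bash
python3 -m handwheel '[[[0,0.02,0,-0.2,0,0.62,0],[0,0,0,0,0,0,0]]]'
python3 -m handwheel '[[[0,0.01,0,-0.2,0,0.62,0],[0,0,0,0,0,0,0]]]'
python3 -m handwheel '[[[0,0.01,0,-0.15,0,0.5,0],[0,0,0,0,0,0,0]]]'
python3 -m handwheel '[[[0,0.15,0,0,0,0,0],[0,0,0,0,0,0,0]]]'
python3 - <<'E'
from plan import *
st()
S=cams.snapshot("scene")
print([(e["score"],e["location"]) for e in finder.spot_point("hole_2",S)])
save(S,"g3",(310,110,420,220),5)
E
```

```text
t: 11.2
tool_pos: [506.5, -130.1, 162.4]
ee_rot: [-0.008, 3.121, 0.001]
ft_force: [3.2, 0.1, -0.8]
width: 0.203
t: 11.4
tool_pos: [506.6, -130.1, 160.4]
ee_rot: [-0.008, 3.132, 0.001]
ft_force: [3.7, -0.5, 0.1]
width: 0.207
t: 11.6
tool_pos: [506.8, -130.1, 159.1]
ee_rot: [-0.008, 3.14, 0.001]
ft_force: [3.7, -0.5, 1.0]
width: 0.21
t: 11.8
tool_pos: [508.5, -130.2, 159.3]
ee_rot: [-0.008, 3.139, 0.001]
ft_force: [3.7, -0.7, 1.7]
width: 0.209
t 11.8 tcp [ 508.5 -130.2  159.3] ty [-0.01  1.    0.  ] tz [ 0.  0. -1.] F [ 3.7 -0.7  1.7] M [-0.09 -0.63  0.07] w 0.209
[(0.91, [359.6, 176.0]), (0.85, [350.8, 170.0]), (0.65, [368.9, 187.4])]
```

View pics/g3.png

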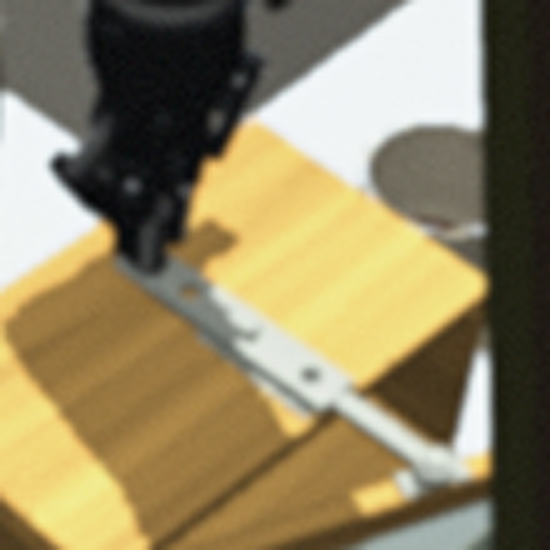

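```bash
python3 -m handwheel '[[[0,0.1,0,0,0,0,0],[0,0,0,0,0,0,0]]]'
python3 -m handwheel '[[[0,0.05,0,0,0,0,0],[0,0,0,0,0,0,0]]]'
```

```text
t: 12.1
tool_pos: [508.8, -130.1, 159.1]
ee_rot: [-0.008, 3.14, 0.001]
ft_force: [3.2, -0.9, 0.0]
width: 0.205
t: 12.3
tool_pos: [508.9, -130.0, 159.0]
ee_rot: [-0.008, 3.141, 0.001]
ft_force: [1.4, -0.0, 1.2]
width: 0.207
```

Spring load is now passing to the peg; open and withdraw straight up.

```bash
python3 -m handwheel '[[[0,0.05,0,0,0,0,0],[30,0,0,0,0,0,0],[40,0,0,0,0,0,0],[70,0,0,0,0,0,0],[100,0,0,0,0,0,0]]]'
python3 -m handwheel '[[[100,0,0,0,0,0,0],[100,0,0,0,0,0,0],[100,0,0,0,0,0,0],[100,0,0,1,0,0,0],[100,0,0,1.5,0,0,0]]]'
python3 -m handwheel '[[[100,0,0,3,0,0,0],[100,0,0,3,0,0,0],[100,0,0,3,0,0,0],[100,0,0,0,0,0,0]]]'
python3 -m handwheel '[[[100,0,-4,0,0,0,0],[100,0,-4,0,0,0,0],[100,0,-4,0,0,0,0],[100,0,-4,0,0,0,0],[100,0,-4,0,0,0,0]]]'
python3 -m handwheel '[[[100,0,-4,0,0,0,0],[100,0,-3,0,0,0,0],[100,0,0,0,0,0,0],[100,0,0,0,0,0,0]]]'
python3 - <<'E'
from plan import *
st()
S=cams.snapshot("scene");T=cams.snapshot("top")
for l in ("hole_2","stay_knob","stay_pivot","pepper_mill","mug","timer"):
  for n,p in (("S",S),("T",T)): print(l,n,[(round(e["score"],2),np.array(e["location"])) for e in finder.spot_point(l,p)][:3])
d,h=on_peg(13.5);print(d,h)
for n,p,o in (("S",S,q[6:8]),("T",T,q[4:6])):
  for x,z in((78,2.5),(118,2.5),(158,2.5),(186,25)): print(n,x,proj(p,c2w(piv(d)+BR(h,0).apply([x,0,z])))+o)
a=S["pixels"][100:220,300:430];b=T["pixels"][150:270,300:430]
cv2.imwrite("pics/p3.png",cv2.resize(np.hstack([a,b])[:,:,::-1],(800,370),interpolation=cv2.INTER_CUBIC))
E
```

```text
t: 12.8
tool_pos: [509.8, -130.1, 159.0]
ee_rot: [-0.008, 3.14, 0.001]
ft_force: [-0.8, 0.9, -0.3]
width: 0.733
t: 13.3
tool_pos: [509.4, -129.9, 184.2]
ee_rot: [-0.008, 3.142, 0.002]
ft_force: [0.1, 0.3, 0.5]
width: 0.997
t: 13.7
tool_pos: [512.7, -130.8, 279.5]
ee_rot: [-0.008, 3.131, -0.002]
ft_force: [0.3, 0.1, 0.3]
width: 1.003
t: 14.2
tool_pos: [509.8, -331.5, 274.1]
ee_rot: [-0.008, 3.14, 0.002]
ft_force: [0.4, -0.5, 1.1]
width: 1.003
t: 14.6
tool_pos: [509.7, -400.4, 273.5]
ee_rot: [-0.006, 3.141, 0.003]
ft_force: [-0.0, 0.6, 0.4]
width: 1.003
t 14.6 tcp [ 509.7 -400.4  273.5] ty [-0.  1.  0.] tz [ 0.  0. -1.] F [-0.   0.6  0.4] M [-0.    0.02  0.01] w 1.003
hole_2 S [(0.93, array([347.8, 167.9])), (0.74, array([356.7, 173.5])), (0.61, array([368.7, 185.7]))]
hole_2 T [(0.84, array([362.6, 208. ])), (0.78, array([365.2, 223.9])), (0.73, array([365.7, 197.2]))]
stay_knob S [(0.82, array([342.9, 156.4])), (0.7, array([363.2, 185.1]))]
stay_knob T [(0.55, array([363.1, 185.2]))]
stay_pivot S [(0.6, array([393.3, 204. ]))]
stay_pivot T [(0.73, array([256.6, 206.5]))]
pepper_mill S [(0.69, array([281.3, 246.5]))]
pepper_mill T [(0.7, array([289.9, 196.4]))]
mug S [(0.86, array([400. , 167.3]))]
mug T [(0.65, array([433.9, 210.3]))]
timer S [(0.7, array([256.4, 275.3])), (0.21, array([397.4, 202.9]))]
timer T [(0.57, array([257.1, 204.2]))]
0.37114833279940085 0.04057656943305231
S 78 [372.7 185.2]
S 118 [360.33 176.65]
S 158 [348.32 168.35]
S 186 [340.51 156.43]
T 78 [366.05 226.82]
T 118 [365.61 212.27]
T 158 [365.17 197.85]
T 186 [365.52 186.39]
```

View pics/p3.png

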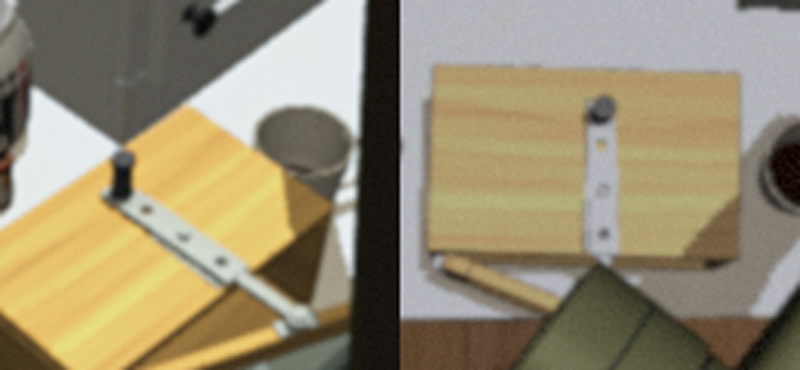

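```bash
python3 -m handwheel '[[[100,0,0,0,0,0,0],[100,0,0,0,0,0,0]]]'; python3 -c "
from cell import job_done;print(job_done())"
```

```text
t: 15.5
tool_pos: [510.1, -400.2, 274.2]
ee_rot: [-0.008, 3.14, 0.001]
ft_force: [-0.3, -0.2, 0.2]
width: 1.001
the job is handed in; nothing more can be done
None
```

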